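# Flip the well plate face up on to the light pad

## Task

The blue 96-well plate lies face down on the bench in front of the light pad. With the fingertips only, push it up against the near edge of the pad and tip it up over that edge so that it flips on to the pad with its wells up, then push it along until the whole plate lies on the lit panel. Do not pick the plate up at any point, and leave everything else on the bench where it is.

Things in the scene. Friction and masses are not known exactly. Their poses are not given: they have to be found in the camera images.
- plate: blue 96-well plate, loose, 85.5 (own x) x 127.8 (own y) x 14.4 mm thick, about 45 g. Origin at its centre, half-way through the thickness. Own z points out of its base, the side opposite the wells: up at the start (wells down), to point down at the end (wells up). Its rim is a flange at the base, 2.5 mm thick; the well block is 75.5 x 117.8 mm, set in 5 mm from the flange all round.
- plate_base (a point): centre of the plate's base face. As the plate lies face down this face is on top, 14.4 mm above the bench, and the underside of the flange is 11.9 mm above the bench, overhanging the well block by 5 mm on every side
- light_pad: flat LED viewing pad, fixed: 200 mm deep (own x), 300 mm wide (own y), 8 mm thick, grey frame round a lit white panel. Origin in the middle of its near edge, at bench level; own x runs from that edge across the pad, away from the robot; z up. The near edge is an upright step 8 mm high: the face-down plate's well block butts against it while its flange passes 3.9 mm above the pad.
- panel_centre (a point): centre of the pad's lit white panel, on the pad's top face (8 mm above the bench). The panel is flush, 164 mm deep (pad's x) and 264 mm wide (pad's y), inside an 18 mm wide frame
- plate_corner0 (a point): outer corner of the plate's flange outline at its own -x, -y, half-way through the thickness
- plate_corner1 (a point): outer corner of the plate's flange outline at its own -x, +y, half-way through the thickness
- plate_corner2 (a point): outer corner of the plate's flange outline at its own +x, -y, half-way through the thickness
- plate_corner3 (a point): outer corner of the plate's flange outline at its own +x, +y, half-way through the thickness
- bubble_level: round white bubble level, 32 mm across, 12 mm tall, lying on a far corner of the light pad; origin at the centre of its underside
- comb: orange gel comb lying flat along the far side of the light pad, about 34 x 110 x 8 mm; origin at the centre of its underside
- tip_box: purple box of pipette tips, 82 x 118 x 59 mm, standing on the bench to the right of the pad; origin at the centre of its underside
- tube_rack: orange rack with capped small tubes, 100 x 70 x 41 mm, on the bench to the left of the pad; origin at the centre of its underside
- tip_tub: clear round open tub, 110 mm across, 68 mm tall, on the bench nearer the robot to the right; origin at the centre of its underside
- pipette: grey and white hand pipette lying on the bench to the left, 250 mm long, 27 mm high, its own x axis along it; origin under its middle
- marker: white and pink marker pen lying on the bench to the right, 115 mm long; its own x axis along it; origin under its middle

How it is judged (in metres and radians):
On the way, in this order (a step that is already met when the one before it is completed fails the run):
1. the plate is tipped up on its side at the near edge of the pad (angle between plate's own z axis and vertical between 0.8 and 2.2 rad and x of plate in the frame of light_pad between -0.06 and 0.06 m and y of plate in the frame of light_pad between -0.17 and 0.17 m), for 0.05 s.
2. the plate lies on the pad with its wells up (angle between plate's own z axis and vertical above 3.04 rad and z of plate in the frame of light_pad between 0.0125 and 0.018 m), for 0.2 s.
At the end, for the whole second after the job is handed in: The plate lies at rest, wells up and flat (within 0.1 rad) on top of the light pad, with all four corners inside the lit panel (2 mm of tolerance over its border) (all of step 2 and x of plate_corner0 in the frame of light_pad between 0.016 and 0.184 m and y of plate_corner0 in the frame of light_pad between -0.134 and 0.134 m and x of plate_corner1 in the frame of light_pad between 0.016 and 0.184 m and y of plate_corner1 in the frame of light_pad between -0.134 and 0.134 m and x of plate_corner2 in the frame of light_pad between 0.016 and 0.184 m and y of plate_corner2 in the frame of light_pad between -0.134 and 0.134 m and x of plate_corner3 in the frame of light_pad between 0.016 and 0.184 m and y of plate_corner3 in the frame of light_pad between -0.134 and 0.134 m and linear speed of plate below 0.01 m/s and angular speed of plate below 0.1 rad/s); the robot touches nothing.
It fails at once if the plate is lifted or carried: all four corners more than 28 mm above the bench (height (world z) of each of plate_corner0, plate_corner1, plate_corner2, plate_corner3 above 0.028 m).
It fails at once if the arm or the gripper's body, not the fingers, pushes the plate (contact force between the arm and plate above 2 N).
It fails at once if another thing on the bench is moved more than 15 mm (distance of any of bubble_level, comb, tip_box, tube_rack, tip_tub, pipette, marker from where it was at the start of the episode above 0.015 m).
It also fails if it takes over 54 s, if anything falls off the work surface, if the arm or the gripper's body presses on something with over 40 N, if the wrist force passes 120 N, or if a joint passes its speed limit or range.

## Robot

A 6-joint arm with a two-finger parallel gripper is mounted at the origin on the work surface. World frame = base frame: x ahead of the robot, y to its left, z up, the work surface at z = 0. Lengths are in mm, angles in rad, forces in N, time in s.
With the tool pointing down it reaches from about 325 to 850 mm from the base axis. Payload 15.5 kg.
Tool frame: the origin (TCP) lies at the centre of the arm's flange, where the gripper is bolted on; the fingertips stand 191 mm ahead of it and the grasp point (between the pads) lies 172 mm ahead of it; z points along the fingers, y is the direction in which the jaws open and shut (so a half turn about z gives the same grasp; the last joint's range is limited). The gripper opens to 91 mm and grips with 3 to 60 N. Pads are 32 mm wide; open, the fingers measure 118 mm over their backs; the gripper's body (76 mm by 178 mm) begins 60 mm behind the grasp point.
Start: joints at [1.242, 0.494, 1.345, -0, 1.302, -0.096], TCP at [144.185, 608.144, 404.715] pointing down, gripper open.
Joint ranges: [-2.91, 2.91], [-0.82, 2.16], [0.22, 2.67], [-1.22, 4.37], [0.12, 2.79], [-3.08, 3.08]. Speed limits (rad/s): [1.89, 1.89, 2.57, 3.01, 3.01, 3.01].

## Interface

Orientations are given as [roll, pitch, yaw] about the fixed x, y, z axes, in that order (R = Rz(yaw) Ry(pitch) Rx(roll)).
In Python, from bench import sense, optics, manip gives the robot as it stands.
- The arm moves only by the tool step_arm, never from a script. Its argument "deltas" is a list of rows, each an object with "xyz": the shift along the tool's x, y, z in mm, a list of three; "delta_rot": the turn, a rotation vector about the tool's x, y, z in rad, a list of three; "fingers": the closure, from 0 (fully open) to 1 (shut). In form: [{"xyz": [dx, dy, dz], "delta_rot": [wx, wy, wz], "fingers": fingers}, ...]. A call has exactly 8 rows; each row shifts and turns the commanded pose from where the row before left it, along the tool's axes as they then stand; what a row does not reach is not made up. A row lasts 1/12 s, in which the tool goes at most 41.7 mm and 7.16 degrees, less where a joint would pass 70% of its speed; a pose out of reach is approached as far as the arm can. A call with a gripper value outside its range is refused whole. The fingers move at their own pace and stop on an object; "newtons" is the grip in N (left out, the last holds). Time passes only in rows, so rows that do not move let the fingers close, or fill a call up. It gives the time, the measured TCP pose, the force and the opening at its end, in the units of the state.
- sense(): the state, without advancing time (a new reading comes with each control period).
- optics.read_camera(name): name is "scene" or "top" or "wrist"; returns a dict with "frame" (420x560x3 uint8, red, green, blue), "intrinsics" (3x3 intrinsics, pixels), "k1" (the pictures are not rectified: a ray, as slopes to the right and down, at radius r is drawn at 1 + k1 r^2 times it, then the intrinsics apply), "extrinsics" (4x4, takes a point from world to camera coordinates). Camera axes: x right, y up, looking along -z (the intrinsics and any distortion apply to the point x, -y, -z); pixel columns grow to the right and rows downward; lengths in mm; the calibration is good to about 2 mm. A picture is of the moment at which its call begins. There is no depth.
- manip.job_done(): hands the job in, once; it reports no verdict.
Trained networks look in a picture, given as the dict that the camera call returned (one of the last four; its "shot" number tells which), for a name from the list of things; names that differ only in an ending like _2 or _b are one class to them, and where a whole thing is asked for, a point or a joint stands for the part that bears it (a point fixed in the world has none). Each returns a list of dicts, best first, with "confidence" (0 to 1); they miss things now and then, are a little off and sometimes report something else, mostly with a low value. They report only what shows in the picture. A call takes as long as a camera call.
- optics.cut_out(picture, label): "pixels" (420x560 bool, what is visible of it) and "location" ([column, row] in pixels, amid what is visible of it).
The state is a dict: "time": time; "joint_pos": joint angles; "dq": joint speeds; "joint_efforts": joint torques, N m; "eef_pos": TCP position; "tool_rot": TCP orientation; "contact_force": force on the tool from outside, world axes, zero at the start; "wrist_torque": the same for the moment, N m; "opening": finger opening in mm.
Only numpy, scipy, OpenCV 4.12 (cv2) and the standard library are available. Lean on these libraries where they do the work, as an engineer would, in place of code of your own. Each camera call takes 0.05 s, during which the arm holds its last target.

## Working session

There is one attempt and no reset: what is moved stays moved. The work goes in short steps, Python scripts to look and compute and a tool call to move; the robot and the scene stay as the last step left them, time stands still between calls to the robot, and variables do not carry over. Pictures are saved under pics/ and viewed, and the job is handed in when it is done.

Besides the shell and the picture viewer there is one more tool, called as name([rows], argument=value, ...), one row to a line, values as JSON. step_arm: Moves the arm, as the interface text tells. Its arguments: {"type":"object","properties":{"deltas":{"type":"array","items":{"type":"object","properties":{"xyz":{"type":"array","items":{"type":"number"}},"delta_rot":{"type":"array","items":{"type":"number"}},"fingers":{"type":"number"}}}},"newtons":{"type":"number"}},"required":["deltas"]}

```bash
mkdir -p pics; cat > h.py <<'E'
import numpy as np, cv2
from bench import sense, optics, manip
def snap(n,f):
    p=optics.read_camera(n); cv2.imwrite('pics/'+f,p['frame'][:,:,::-1]); return p
def ray(p,uv):
    K=np.array(p['intrinsics']);E=np.array(p['extrinsics'])
    d=np.array([(uv[0]-K[0,2])/K[0,0],(uv[1]-K[1,2])/K[1,1]]); s=d.copy()
    for _ in range(30): s=d/(1+p['k1']*(s@s))
    R=E[:3,:3]; c=-R.T@E[:3,3]
    v=R.T@np.array([s[0],-s[1],-1.]); return c,v
def at(p,uv,z):
    c,v=ray(p,uv); return c+v*(z-c[2])/v[2]
def proj(p,X):
    K=np.array(p['intrinsics']);E=np.array(p['extrinsics'])
    q=E[:3,:3]@np.array(X,float)+E[:3,3]; s=np.array([q[0],-q[1]])/-q[2]; s=s*(1+p['k1']*(s@s))
    return np.array([K[0,0]*s[0]+K[0,2],K[1,1]*s[1]+K[1,2]])
def tri(p,a,q,b):
    c1,v1=ray(p,a);c2,v2=ray(q,b)
    t=np.linalg.lstsq(np.c_[v1,-v2],c2-c1,rcond=None)[0]
    A=c1+v1*t[0];B=c2+v2*t[1]; return (A+B)/2,np.linalg.norm(A-B)
E
python3 - <<'E'
from h import *
s=sense(); print(s)
for n in ['scene','top','wrist']:
    p=snap(n,n+'0.png'); print(n,p['k1'],np.round(p['intrinsics'],1).tolist(),np.round(p['extrinsics'],3).tolist())
    for l in ['plate','light_pad']:
        for d in optics.cut_out(p,l)[:2]:
            m=d['pixels'].astype(np.uint8); cs,_=cv2.findContours(m,0,2); c=max(cs,key=cv2.contourArea)
            print(l,d['confidence'],d['location'],m.sum(),cv2.approxPolyDP(c,6,True)[:,0].tolist())
E
```

```text
{'time': 0.0, 'joint_pos': array([ 1.24250361e+00,  4.94179993e-01,  1.34614711e+00, -3.34019453e-05,
        1.30248993e+00, -9.54722560e-02]), 'dq': array([-1.48351070e-03, -5.05649729e-04, -8.91957542e-05, -8.97721418e-04,
       -1.46979031e-03, -4.46259913e-04]), 'joint_efforts': array([ 1.92380765e-03, -8.78816271e+01, -3.81860089e+01,  7.06686219e-02,
        5.30931260e-02, -6.16812508e-05]), 'eef_pos': array([144.136879  , 607.99398898, 404.13469148]), 'tool_rot': array([-3.14037078e+00, -8.46676621e-05,  2.90878101e+00]), 'contact_force': array([-0.14430454,  0.03904562,  1.11638865]), 'wrist_torque': array([-0.06315644, -0.0450445 , -0.01289246]), 'opening': 91.32421713487692}
scene -1.750174937989669e-05 [[452.5, 0.0, 283.1], [0.0, 452.5, 209.9], [0.0, 0.0, 1.0]] [[-0.739, 0.673, 0.012, 396.067], [-0.572, -0.637, 0.516, 289.026], [0.355, 0.375, 0.857, -1419.703], [0.0, 0.0, 0.0, 1.0]]
plate 0.7 [285.7, 197.5] 1223 [[280, 176], [264, 195], [300, 218], [315, 198]]
plate 0.64 [247.1, 85.2] 1061 [[237, 68], [230, 76], [236, 98], [257, 101], [264, 74]]
light_pad 0.96 [228.2, 247.1] 7416 [[222, 186], [164, 224], [213, 290], [208, 298], [214, 294], [228, 308], [290, 261]]
top -0.19439666641192727 [[539.4, 0.0, 278.2], [0.0, 539.4, 210.1], [0.0, 0.0, 1.0]] [[-0.004, -1.0, 0.005, -4.462], [0.989, -0.004, 0.15, -515.483], [-0.15, 0.006, 0.989, -1470.855], [0.0, 0.0, 0.0, 1.0]]
plate 0.94 [286.6, 221.3] 1355 [[306, 205], [264, 211], [267, 238], [310, 233]]
light_pad 0.88 [287.0, 153.5] 6453 [[242, 113], [238, 179], [338, 186], [341, 119]]
wrist -0.032629065766856064 [[327.3, 0.0, 276.7], [0.0, 327.3, 214.3], [0.0, 0.0, 1.0]] [[0.231, 0.973, -0.0, -625.308], [-0.939, 0.223, -0.261, 30.326], [-0.253, 0.061, 0.965, -390.376], [0.0, 0.0, 0.0, 1.0]]
```

View pics/scene0.png

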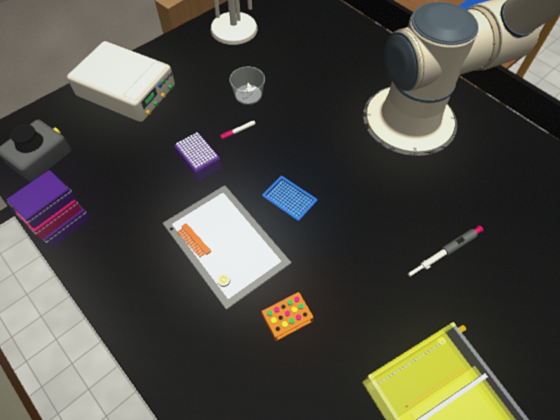

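View pics/top0.png

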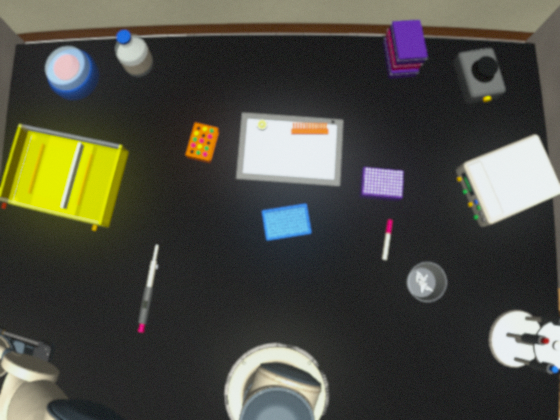

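```bash
python3 - <<'E'
from h import *
s=optics.read_camera('scene');t=optics.read_camera('top')
for u in [[306,205],[264,211],[267,238],[310,233],[286.6,221.3]]: print('plate top',at(t,u,14).round(1))
for u in [[280,176],[264,195],[300,218],[315,198],[285.7,197.5]]: print('plate sc',at(s,u,14).round(1))
for u in [[242,113],[238,179],[338,186],[341,119]]: print('pad',at(t,u,8).round(1))
for l in ['comb','bubble_level','tip_box','tube_rack','tip_tub','pipette','marker']:
  d=optics.cut_out(t,l)
  if d: print(l,d[0]['confidence'],at(t,d[0]['location'],20).round(0))
c,v=ray(t,(278,210));print(c)
E
```

```text
plate top [533.7 -86.2  14. ]
plate top [516.8  33.6  14. ]
plate top [439.7  25.2  14. ]
plate top [453.4 -96.6  14. ]
plate top [487.1 -30.5  14. ]
plate sc [458.7 -98.   14. ]
plate sc [534.6 -79.9  14. ]
plate sc [511.   39.7  14. ]
plate sc [436.6  21.1  14. ]
plate sc [495.5 -33.9  14. ]
pad [811.1  98.9   8. ]
pad [611.4 108.8   8. ]
pad [ 589.9 -179.8    8. ]
pad [ 792.2 -193.9    8. ]
comb 0.56 [759. -92.  20.]
bubble_level 0.6 [772.  36.  20.]
tip_box 0.74 [ 589. -301.   20.]
tube_rack 0.81 [722. 213.  20.]
tip_tub 0.63 [282. 365.  20.]
pipette 0.9 [277. 362.  20.]
marker 0.69 [ 434. -319.   20.]
[ 289.34225106    1.83616162 1531.48150192]
```

The top view shows the plate at about (287,221), skewed roughly 0.2 rad relative to the pad. The pad's near edge runs (238,179)–(338,186). The comb (310,128) and the bubble level (262,125) lie along the pad's far side. Next I refine the pad and plate edges from colour and look at the fingers.

```bash
python3 - <<'E'
from h import *
p=snap('top','top1.png'); f=p['frame'][95:255,220:360]; cv2.imwrite('pics/topz.png',cv2.resize(f,None,fx=5,fy=3.75,interpolation=2)[:,:,::-1])
s=optics.read_camera('scene'); f=s['frame'][160:315,155:325]; cv2.imwrite('pics/scz.png',cv2.resize(f,None,fx=4.5,fy=3.8,interpolation=2)[:,:,::-1])
E
```

```text
(no output)
```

View pics/wrist0.png

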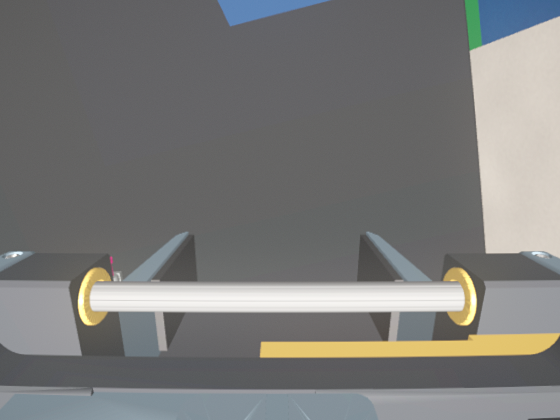

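View pics/topz.png

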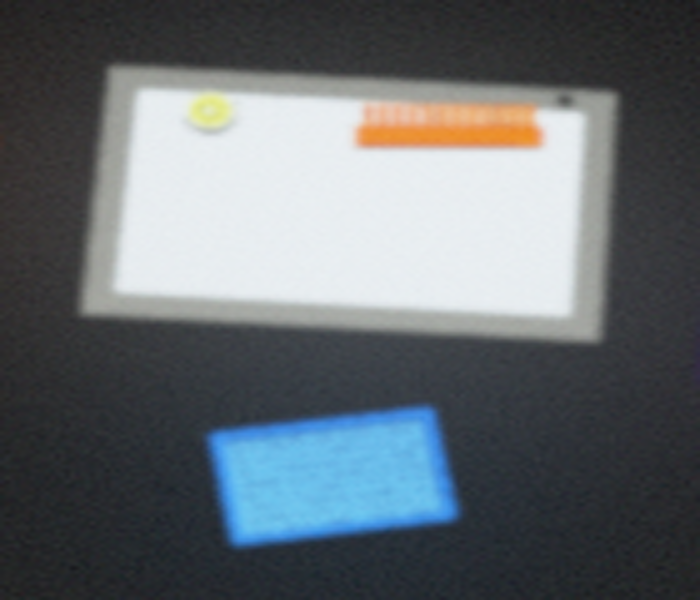

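View pics/scz.png

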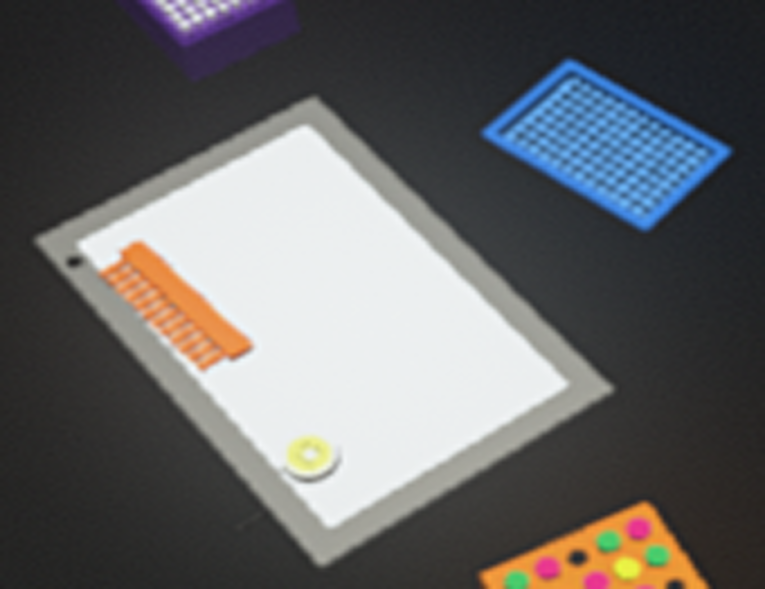

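```bash
python3 - <<'E'
from h import *
t=optics.read_camera('top');s=optics.read_camera('scene')
T=lambda u:(220+(u[0]+.5)/5-.5,95+(u[1]+.5)/3.75-.5); S=lambda u:(155+(u[0]+.5)/4.5-.5,160+(u[1]+.5)/3.8-.5)
pt=[(80,316),(602,342),(617,93),(108,66)]; ps=[(612,388),(316,97),(36,240),(320,566)]
qt=[(208,433),(435,405),(460,520),(232,547)]; qs=[(648,230),(483,132),(570,60),(733,151)]
for a,b,z,n in [(pt,ps,8,'pad'),(qt,qs,13.5,'plate')]:
  P=[]
  for u,v in zip(a,b):
    X,e=tri(t,T(u),s,S(v)); A=at(t,T(u),z)[:2];B=at(s,S(v),z)[:2]; print(n,X.round(1),round(e,1),A.round(1),B.round(1)); P.append((A+B)/2)
  P=np.array(P); 
  print('mean',P.mean(0).round(1),'yaw(pad-style)',[round(float(np.arctan2(-(P[i]-P[j])[0],(P[i]-P[j])[1])),3) for i,j in [(0,1),(3,2)]], np.linalg.norm(P-np.roll(P,1,0),axis=1).round(1))
E
```

```text
pad [613.1 114.9   5.3] 2.5 [611.7 115.7] [614.7 114.8]
pad [ 590.9 -185.5    2.2] 2.0 [ 590.4 -185.6] [ 592.3 -181.1]
pad [ 791.2 -199.5    4.8] 1.9 [ 790.8 -199.8] [ 791.1 -196.8]
pad [813.7 101.    8.3] 0.8 [813.5 101.3] [813.9 100.5]
mean [702.3 -41.4] yaw(pad-style) [-0.073, -0.076] [201.  299.4 200.2 300.1]
plate [519.   42.   14.9] 1.0 [519.5  41.6] [518.2  41.9]
plate [539.1 -86.3  15.3] 4.0 [540.6 -88. ] [537.2 -85.5]
plate [ 452.5 -100.7    8.5] 1.9 [ 452.6 -101.1] [454.5 -97.3]
plate [433.   27.9  11. ] 0.4 [432.7  28. ] [434.4  28.7]
mean [486.2 -29. ] yaw(pad-style) [0.155, 0.155] [ 86.4 130.   86.3 129.1]
```

```bash
cat >> h.py <<'E'
from scipy.spatial.transform import Rotation as Ro
O=np.array([602.6,-34.0,0]); PY=-0.074
def pose():
    s=sense(); return s['eef_pos'],Ro.from_euler('xyz',s['tool_rot']),s
def padf():
    p,R,s=pose(); q=Ro.from_euler('z',-PY).apply(p-O); Rp=Ro.from_euler('z',-PY)*R
    z=Rp.apply([0,0,1]);th=np.arctan2(z[0],-z[2]); f=Rp.apply([-1,0,0])
    print('t %.2f TCP pad %s th %.3f yawerr %.3f  tipfront %s tiprear z %.1f F %s open %.1f'%(s['time'],q.round(1),th,Rp.as_euler('xyz')[2],(q+191*z+16*f).round(1),(q+191*z-16*f)[2],Ro.from_euler('z',-PY).apply(s['contact_force']).round(1),s['opening']))
def go(tgt_pad,th):
    # needed tool-frame total delta to TCP target in pad frame, tilt th
    p,R,s=pose(); W=Ro.from_euler('z',PY).apply(tgt_pad)+O
    Rt=Ro.from_euler('z',PY)*Ro.from_matrix(np.array([[-1,0,0],[0,1,0],[0,0,-1.]]))*Ro.from_rotvec([0,-th,0])
    print('world tgt',W.round(1),'tool delta',R.inv().apply(W-p).round(1),'in target frame',Rt.inv().apply(W-p).round(1),'rot',(R.inv()*Rt).as_rotvec().round(4))
E
python3 -c "
from h import *
padf(); go([-203,325,404],0); go([-245,-11,300],.25)"
```

```text
t 1.10 TCP pad [-504.6  606.5  404.7] th 0.000 yawerr 2.983  tipfront [-488.8  604.   213.7] tiprear z 213.7 F [ 0.3 -0.2  0.2] open 91.1
world tgt [424.2 305.1 404. ] tool delta [-342.4 -230.2    0.7] in target frame [-301.6 -281.5    0.7] rot [ 0.      0.     -0.1588]
world tgt [357.5 -26.9 300. ] tool delta [-354.  -568.7  104.7] in target frame [-225.7 -617.5  165.7] rot [-0.0198 -0.2495 -0.158 ]
```

step_arm([
  {"xyz": [-32, -24, 0], "delta_rot": [0, 0, -0.02], "fingers": 0.2},
  {"xyz": [-32, -24, 0], "delta_rot": [0, 0, -0.02], "fingers": 0.2},
  {"xyz": [-32, -24, 0], "delta_rot": [0, 0, -0.02], "fingers": 0.2},
  {"xyz": [-32, -24, 0], "delta_rot": [0, 0, -0.02], "fingers": 0.2},
  {"xyz": [-32, -24, 0], "delta_rot": [0, 0, -0.02], "fingers": 0.2},
  {"xyz": [-32, -24, 0], "delta_rot": [0, 0, -0.02], "fingers": 0.2},
  {"xyz": [-32, -24, 0], "delta_rot": [0, 0, -0.02], "fingers": 0.2},
  {"xyz": [-32, -24, 0], "delta_rot": [0, 0, -0.02], "fingers": 0.2},
])

```text
time: 1.77
eef_pos: [366.4, 375.8, 404.9]
tool_rot: [3.141, 0.0, 3.07]
contact_force: [0.9, 0.4, -0.3]
opening: 73.0
```

```bash
python3 -c "
from h import *
padf(); go([-203,-11,380],0); go([-245,-11,300],.25)"
```

```text
t 1.77 TCP pad [-265.9  391.2  404.9] th 0.000 yawerr -3.139  tipfront [-249.8  391.3  214. ] tiprear z 213.9 F [ 0.9  0.4 -0.3] open 73.0
world tgt [399.3 -30.  380. ] tool delta [ -61.9 -402.4   24.8] in target frame [ -62.9 -402.2   24.9] rot [0.0003 0.0003 0.0024]
world tgt [357.5 -26.9 300. ] tool delta [ -19.9 -402.3  104.8] in target frame [   5.8 -402.2  106.8] rot [ 0.0006 -0.2497  0.0023]
```

step_arm([
  {"xyz": [-8, -40, 2], "delta_rot": [0, 0, 0], "fingers": 0.2},
  {"xyz": [-8, -40, 2], "delta_rot": [0, 0, 0], "fingers": 0.2},
  {"xyz": [-8, -40, 2], "delta_rot": [0, 0, 0], "fingers": 0.2},
  {"xyz": [-8, -40, 2], "delta_rot": [0, 0, 0], "fingers": 0.2},
  {"xyz": [-8, -40, 2], "delta_rot": [0, 0, 0], "fingers": 0.2},
  {"xyz": [-8, -40, 2], "delta_rot": [0, 0, 0], "fingers": 0.2},
  {"xyz": [-8, -40, 2], "delta_rot": [0, 0, 0], "fingers": 0.2},
  {"xyz": [-4, -40, 2], "delta_rot": [0, 0, 0], "fingers": 0.2},
])

```text
time: 2.43
eef_pos: [402.2, 52.0, 388.9]
tool_rot: [3.142, 0.001, 3.069]
contact_force: [1.4, -0.1, 0.9]
opening: 73.1
```

```bash
python3 -c "
from h import *
padf(); go([-245,-11,300],.25)"
```

```text
t 2.43 TCP pad [-206.2   71.   388.9] th 0.001 yawerr -3.140  tipfront [-189.9   71.   198. ] tiprear z 197.9 F [1.4 0.  0.9] open 73.1
world tgt [357.5 -26.9 300. ] tool delta [ 39.  -81.9  88.9] in target frame [ 59.6 -82.   76.6] rot [ 2.000e-04 -2.487e-01  1.400e-03]
```

step_arm([
  {"xyz": [0, -10, 0], "delta_rot": [0, -0.083, 0], "fingers": 0.2},
  {"xyz": [0, -10, 0], "delta_rot": [0, -0.083, 0], "fingers": 0.2},
  {"xyz": [0, -10, 0], "delta_rot": [0, -0.083, 0], "fingers": 0.2},
  {"xyz": [12, -10, 15], "delta_rot": [0, 0, 0], "fingers": 0.2},
  {"xyz": [12, -10, 15], "delta_rot": [0, 0, 0], "fingers": 0.2},
  {"xyz": [12, -10, 15], "delta_rot": [0, 0, 0], "fingers": 0.2},
  {"xyz": [12, -10, 15], "delta_rot": [0, 0, 0], "fingers": 0.2},
  {"xyz": [12, -12, 15], "delta_rot": [0, 0, 0], "fingers": 0.2},
])

```text
time: 3.1
eef_pos: [356.1, -25.3, 300.9]
tool_rot: [-3.141, 0.25, 3.069]
contact_force: [0.7, 0.0, -1.5]
opening: 73.5
```

```bash
python3 -c "
from h import *
padf(); go([-245,-11,193],.25)
print(sense()['joint_pos'].round(3))
p=snap('wrist','w1.png')"
```

```text
t 3.10 TCP pad [-246.5   -9.5  300.9] th 0.250 yawerr -3.140  tipfront [-183.7   -9.5  119.8] tiprear z 111.9 F [ 0.7  0.1 -1.5] open 73.5
world tgt [357.5 -26.9 193. ] tool delta [ 25.2  -1.4 104.9] in target frame [ 25.2  -1.5 104.9] rot [-0.0001  0.0001  0.0014]
[-0.26   0.275  2.189  0.108  0.434 -1.851]
```

View pics/w1.png

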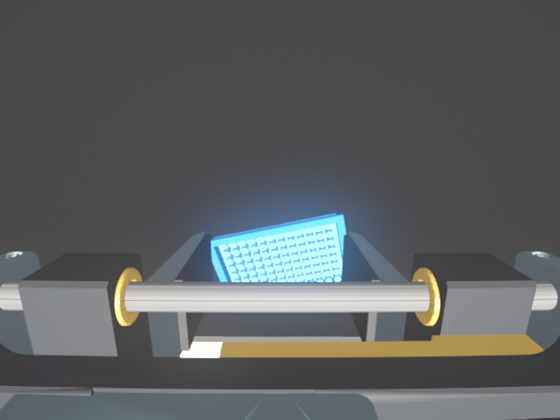

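```bash
python3 -c "
from h import *
p=optics.read_camera('wrist')
for X in [[519,42,14],[539,-86.5,14],[453.5,-99,14],[433.5,28.3,14],[519,42,0]]: print(X,proj(p,X).round(0))
E=np.array(p['extrinsics']);print(-E[:3,:3].T@E[:3,3])
"
```

```text
[519, 42, 14] [357. 290.]
[539, -86.5, 14] [231. 311.]
[453.5, -99, 14] [205. 244.]
[433.5, 28.3, 14] [345. 216.]
[519, 42, 0] [354. 281.]
[289.30065704 -21.04814    261.25429324]
```

step_arm([
  {"xyz": [3, 0, 14], "delta_rot": [0, 0, 0], "fingers": 0.2},
  {"xyz": [3, 0, 14], "delta_rot": [0, 0, 0], "fingers": 0.2},
  {"xyz": [3, 0, 14], "delta_rot": [0, 0, 0], "fingers": 0.2},
  {"xyz": [3, 0, 13], "delta_rot": [0, 0, 0], "fingers": 0.2},
  {"xyz": [3, 0, 13], "delta_rot": [0, 0, 0], "fingers": 0.2},
  {"xyz": [3, 0, 13], "delta_rot": [0, 0, 0], "fingers": 0.2},
  {"xyz": [4, -1, 12], "delta_rot": [0, 0, 0], "fingers": 0.2},
  {"xyz": [3, 0, 9], "delta_rot": [0, 0, 0], "fingers": 0.2},
])

```text
time: 3.87
eef_pos: [367.0, -28.9, 207.8]
tool_rot: [3.134, 0.234, 3.069]
contact_force: [1.3, -0.4, 0.2]
opening: 73.2
```

```bash
python3 -c "
from h import *
padf(); go([-245,-11,191],.25)
p=snap('scene','s2.png');cv2.imwrite('pics/s2.png',cv2.resize(p['frame'][100:300,150:410],None,fx=3,fy=3)[:,:,::-1])
p=snap('wrist','w2.png')"
```

```text
t 3.87 TCP pad [-235.3  -12.3  207.8] th 0.233 yawerr -3.140  tipfront [-175.5  -10.9   25.6] tiprear z 18.2 F [ 1.3 -0.3  0.2] open 73.2
world tgt [357.5 -26.9 191. ] tool delta [13.3  1.2 14.1] in target frame [13.6  1.3 13.8] rot [ 0.0076 -0.0165  0.0012]
```

View pics/s2.png

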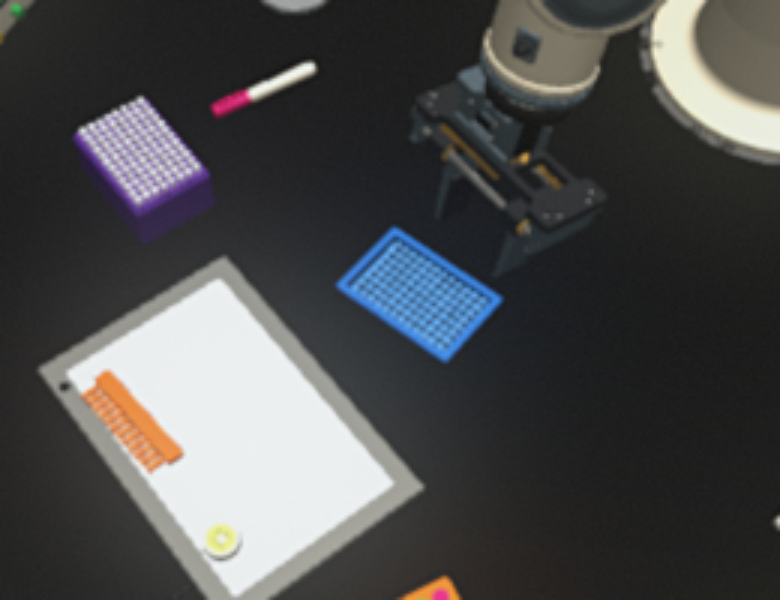

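```bash
python3 -c "
from h import *
print(sense()['joint_pos'].round(3)); go([-230,-11,207.8],.10);go([-218,-11,193.4],.10)"
```

```text
[-0.264  0.544  2.259  0.436  0.12  -2.191]
world tgt [372.4 -28.  207.8] tool delta [-4.8  1.6  1.4] in target frame [-4.9  1.6  0.7] rot [0.0066 0.135  0.0016]
world tgt [384.4 -28.9 193.4] tool delta [-13.1   1.4  18.2] in target frame [-15.4   1.6  16.2] rot [0.0066 0.135  0.0016]
```

step_arm([
  {"xyz": [0, 0, 0], "delta_rot": [0.003, 0.045, 0], "fingers": 0.2},
  {"xyz": [0, 0, 0], "delta_rot": [0.003, 0.045, 0], "fingers": 0.2},
  {"xyz": [0, 0, 0], "delta_rot": [0, 0.045, 0], "fingers": 0.2},
  {"xyz": [-4, 0, 0], "delta_rot": [0, 0, 0], "fingers": 0.2},
  {"xyz": [-4, 0, 4], "delta_rot": [0, 0, 0], "fingers": 0.2},
  {"xyz": [-4, 0, 4], "delta_rot": [0, 0, 0], "fingers": 0.2},
  {"xyz": [-3, 1, 4], "delta_rot": [0, 0, 0], "fingers": 0.2},
  {"xyz": [0, 0, 2], "delta_rot": [0, 0, 0], "fingers": 0.2},
])

```text
time: 4.63
eef_pos: [383.4, -28.9, 195.2]
tool_rot: [3.139, 0.11, 3.069]
contact_force: [-0.2, -0.5, 0.5]
opening: 73.0
```

```bash
python3 -c "
from h import *
padf(); print(sense()['joint_pos'].round(3)); go([-218,-11,193.4],.10)"
```

```text
t 4.63 TCP pad [-218.9  -11.1  195.2] th 0.110 yawerr -3.140  tipfront [-182.   -10.4    7.2] tiprear z 3.6 F [-0.2 -0.5  0.5] open 73.0
[-0.24   0.578  2.177  0.077  0.28  -1.812]
world tgt [384.4 -28.9 193.4] tool delta [-0.7  0.1  1.9] in target frame [-0.7  0.1  1.9] rot [0.0032 0.0103 0.0019]
```

step_arm([
  {"xyz": [-8, 0, 2], "delta_rot": [0, 0, 0], "fingers": 0.2},
  {"xyz": [-8, 0, 1], "delta_rot": [0, 0, 0], "fingers": 0.2},
  {"xyz": [-8, 0, 1], "delta_rot": [0, 0, 0], "fingers": 0.2},
  {"xyz": [-8, 0, 1], "delta_rot": [0, 0, 0], "fingers": 0.2},
  {"xyz": [-8, 0, 1], "delta_rot": [0, 0, 0], "fingers": 0.2},
  {"xyz": [-8, 0, 1], "delta_rot": [0, 0, 0], "fingers": 0.2},
  {"xyz": [-8, 0, 1], "delta_rot": [0, 0, 0], "fingers": 0.2},
  {"xyz": [-8, 0, 1], "delta_rot": [0, 0, 0], "fingers": 0.2},
])

```text
time: 5.3
eef_pos: [447.9, -33.6, 193.8]
tool_rot: [3.139, 0.109, 3.07]
contact_force: [-0.7, 0.1, -0.3]
opening: 73.0
```

```bash
python3 -c "
from h import *
padf(); print(sense()['joint_pos'].round(3)); go([-168,-11,191.5],.25)
p=snap('scene','s3.png');cv2.imwrite('pics/s3.png',cv2.resize(p['frame'][120:300,180:390],None,fx=3.5,fy=3.3)[:,:,::-1])"
```

```text
t 5.30 TCP pad [-154.3  -11.   193.8] th 0.109 yawerr -3.140  tipfront [-117.6  -10.4    5.7] tiprear z 2.2 F [-0.7  0.1 -0.3] open 73.0
[-0.215  0.606  2.019  0.046  0.41  -1.755]
world tgt [434.2 -32.5 191.5] tool delta [13.9  0.   0.8] in target frame [13.8  0.  -1.2] rot [ 0.0034 -0.1409  0.0017]
```

View pics/s3.png

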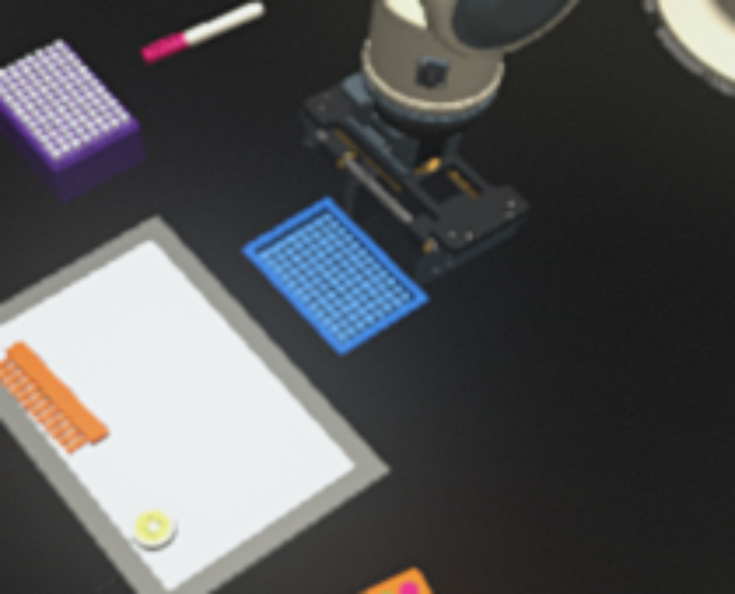

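step_arm([
  {"xyz": [4, 0, 0], "delta_rot": [0.001, -0.035, 0], "fingers": 0.2},
  {"xyz": [4, 0, 0], "delta_rot": [0.001, -0.035, 0], "fingers": 0.2},
  {"xyz": [4, 0, 0], "delta_rot": [0.001, -0.035, 0], "fingers": 0.2},
  {"xyz": [4, 0, 0], "delta_rot": [0, -0.035, 0], "fingers": 0.2},
  {"xyz": [-5.8, 0, 1.5], "delta_rot": [0, 0, 0], "fingers": 0.2},
  {"xyz": [-5.8, 0, 1.5], "delta_rot": [0, 0, 0], "fingers": 0.2},
  {"xyz": [-3.9, 0, 1.0], "delta_rot": [0, 0, 0], "fingers": 0.2},
  {"xyz": [0, 0, 0], "delta_rot": [0, 0, 0], "fingers": 0.2},
])

```text
time: 6.02
eef_pos: [449.1, -33.8, 191.3]
tool_rot: [-3.141, 0.25, 3.07]
contact_force: [0.8, 0.2, 0.3]
opening: 73.1
```

```bash
python3 -c "
from h import *
padf(); go([-145,-11,190.5],.25)"
```

```text
t 6.02 TCP pad [-153.1  -11.1  191.3] th 0.250 yawerr -3.139  tipfront [-90.3 -11.1  10.2] tiprear z 2.3 F [0.8 0.2 0.3] open 73.1
world tgt [457.2 -34.2 190.5] tool delta [-7.6  0.1  2.8] in target frame [-7.6  0.1  2.8] rot [0.0002 0.0004 0.0021]
```

step_arm([
  {"xyz": [-1.9, 0, 0.7], "delta_rot": [0, 0, 0], "fingers": 0.2},
  {"xyz": [-1.9, 0, 0.7], "delta_rot": [0, 0, 0], "fingers": 0.2},
  {"xyz": [-1.9, 0, 0.7], "delta_rot": [0, 0, 0], "fingers": 0.2},
  {"xyz": [-1.9, 0, 0.5], "delta_rot": [0, 0, 0], "fingers": 0.2},
  {"xyz": [-1.9, 0, 0.5], "delta_rot": [0, 0, 0], "fingers": 0.2},
  {"xyz": [-0.9, 0, 0.2], "delta_rot": [0, 0, 0], "fingers": 0.2},
  {"xyz": [0, 0, 0], "delta_rot": [0, 0, 0], "fingers": 0.2},
  {"xyz": [0, 0, 0], "delta_rot": [0, 0, 0], "fingers": 0.2},
])

```text
time: 6.68
eef_pos: [458.2, -34.3, 190.5]
tool_rot: [3.142, 0.249, 3.069]
contact_force: [0.6, 0.0, -0.2]
opening: 72.9
```

```bash
python3 -c "
from h import *
padf()
p=snap('scene','s4.png');cv2.imwrite('pics/s4.png',cv2.resize(p['frame'][120:300,180:390],None,fx=3.5,fy=3.3)[:,:,::-1])
p=snap('top','t4.png');cv2.imwrite('pics/t4.png',cv2.resize(p['frame'][100:250,220:360],None,fx=5,fy=4)[:,:,::-1])"
```

```text
t 6.68 TCP pad [-144.   -11.   190.5] th 0.249 yawerr -3.140  tipfront [-81.4 -10.9   9.3] tiprear z 1.4 F [ 0.6  0.1 -0.2] open 72.9
```

View pics/s4.png

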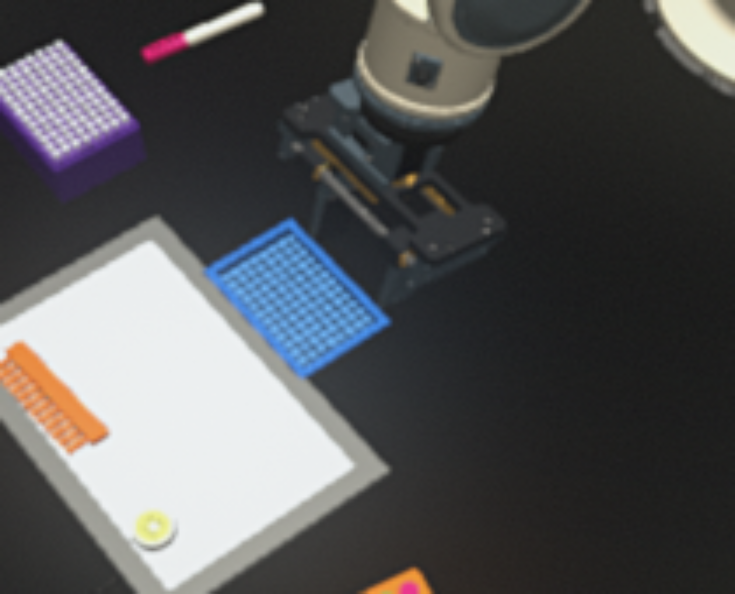

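View pics/t4.png

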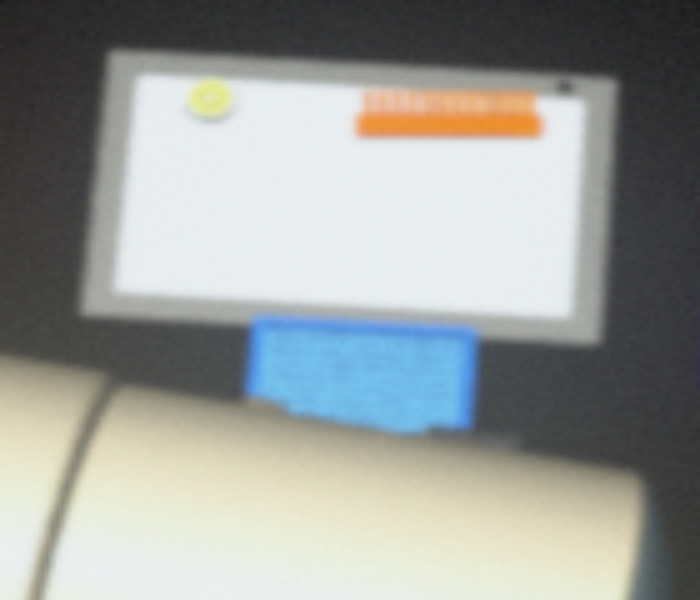

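The plate is now square to the pad. Its front flange overlaps the near edge at rows 315–330 of the zoomed top view. I press it a little further to seat it.

step_arm([
  {"xyz": [-1, 0, 0.25], "delta_rot": [0, 0, 0], "fingers": 0.2},
  {"xyz": [-1, 0, 0.25], "delta_rot": [0, 0, 0], "fingers": 0.2},
  {"xyz": [-1, 0, 0.25], "delta_rot": [0, 0, 0], "fingers": 0.2},
  {"xyz": [0, 0, 0], "delta_rot": [0, 0, 0], "fingers": 0.2},
  {"xyz": [0, 0, 0], "delta_rot": [0, 0, 0], "fingers": 0.2},
  {"xyz": [0, 0, 0], "delta_rot": [0, 0, 0], "fingers": 0.2},
  {"xyz": [0, 0, 0], "delta_rot": [0, 0, 0], "fingers": 0.2},
  {"xyz": [0, 0, 0], "delta_rot": [0, 0, 0], "fingers": 0.2},
])

```text
time: 7.45
eef_pos: [460.0, -34.2, 190.2]
tool_rot: [3.141, 0.246, 3.069]
contact_force: [-8.3, -0.9, 4.1]
opening: 73.5
```

```bash
python3 -c "
from h import *
padf()"
```

```text
t 7.45 TCP pad [-142.2  -10.8  190.2] th 0.246 yawerr -3.140  tipfront [-80.2 -10.5   8.8] tiprear z 1.1 F [-8.2 -1.5  4.1] open 73.5
```

step_arm([
  {"xyz": [-0.6, 0, -1.6], "delta_rot": [0, 0, 0], "fingers": 0.2},
  {"xyz": [-0.6, 0, -1.6], "delta_rot": [0, 0, 0], "fingers": 0.2},
  {"xyz": [-0.6, 0, -1.6], "delta_rot": [0, 0, 0], "fingers": 0.2},
  {"xyz": [-0.6, 0, -1.6], "delta_rot": [0, 0, 0], "fingers": 0.2},
  {"xyz": [-0.6, 0, -1.6], "delta_rot": [0, 0, 0], "fingers": 0.2},
  {"xyz": [-0.6, 0, -1.6], "delta_rot": [0, 0, 0], "fingers": 0.2},
  {"xyz": [0, 0, 0], "delta_rot": [0, 0, 0], "fingers": 0.2},
  {"xyz": [0, 0, 0], "delta_rot": [0, 0, 0], "fingers": 0.2},
])

```text
time: 8.12
eef_pos: [461.3, -34.4, 200.4]
tool_rot: [3.141, 0.246, 3.069]
contact_force: [-7.6, 0.5, 0.9]
opening: 73.0
```

```bash
python3 -c "
from h import *
padf()
p=snap('scene','s5.png');cv2.imwrite('pics/s5.png',cv2.resize(p['frame'][120:300,180:390],None,fx=3.5,fy=3.3)[:,:,::-1])
"
```

```text
t 8.12 TCP pad [-140.9  -10.8  200.4] th 0.246 yawerr -3.140  tipfront [-78.9 -10.6  19.1] tiprear z 11.3 F [-7.7 -0.1  0.9] open 73.0
```

View pics/s5.png

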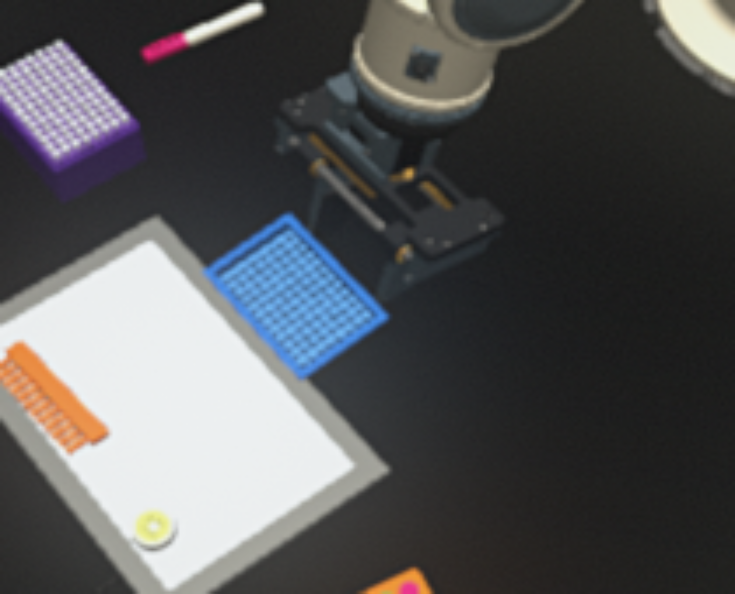

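step_arm([
  {"xyz": [-0.7, 0, -1.6], "delta_rot": [0, 0, 0], "fingers": 0.2},
  {"xyz": [-0.7, 0, -1.6], "delta_rot": [0, 0, 0], "fingers": 0.2},
  {"xyz": [-0.7, 0, -1.6], "delta_rot": [0, 0, 0], "fingers": 0.2},
  {"xyz": [-0.7, 0, -1.6], "delta_rot": [0, 0, 0], "fingers": 0.2},
  {"xyz": [-0.7, 0, -1.6], "delta_rot": [0, 0, 0], "fingers": 0.2},
  {"xyz": [-0.7, 0, -1.6], "delta_rot": [0, 0, 0], "fingers": 0.2},
  {"xyz": [0, 0, 0], "delta_rot": [0, 0, 0], "fingers": 0.2},
  {"xyz": [0, 0, 0], "delta_rot": [0, 0, 0], "fingers": 0.2},
])

```text
time: 8.83
eef_pos: [463.7, -34.6, 211.1]
tool_rot: [3.141, 0.248, 3.069]
contact_force: [-5.6, 0.4, 1.9]
opening: 73.2
```

```bash
python3 -c "
from h import *
padf()
p=snap('scene','s6.png');cv2.imwrite('pics/s6.png',cv2.resize(p['frame'][120:300,180:390],None,fx=3.5,fy=3.3)[:,:,::-1])
for ph in [0,.05,.1,.15,.2,.25,.3]:
  r=[]
  for y in (-74,54):
    X=np.array([-80.5*np.cos(ph)-6*np.sin(-ph),y,8+80.5*np.sin(ph)+6*np.cos(ph)]); W=Ro.from_euler('z',PY).apply(X)+O
    u=proj(p,W); r+=[((u-[180,120])*[3.5,3.3]).round(0)]
  print(ph,r)
"
```

```text
t 8.83 TCP pad [-138.5  -10.9  211.1] th 0.248 yawerr -3.140  tipfront [-76.  -10.7  29.8] tiprear z 22.0 F [-5.6 -0.   1.9] open 73.2
0 [array([293., 220.]), array([393., 323.])]
0.05 [array([292., 217.]), array([393., 321.])]
0.1 [array([291., 215.]), array([392., 319.])]
0.15 [array([290., 213.]), array([392., 317.])]
0.2 [array([289., 211.]), array([391., 315.])]
0.25 [array([288., 209.]), array([390., 314.])]
0.3 [array([286., 207.]), array([388., 312.])]
```

View pics/s6.png

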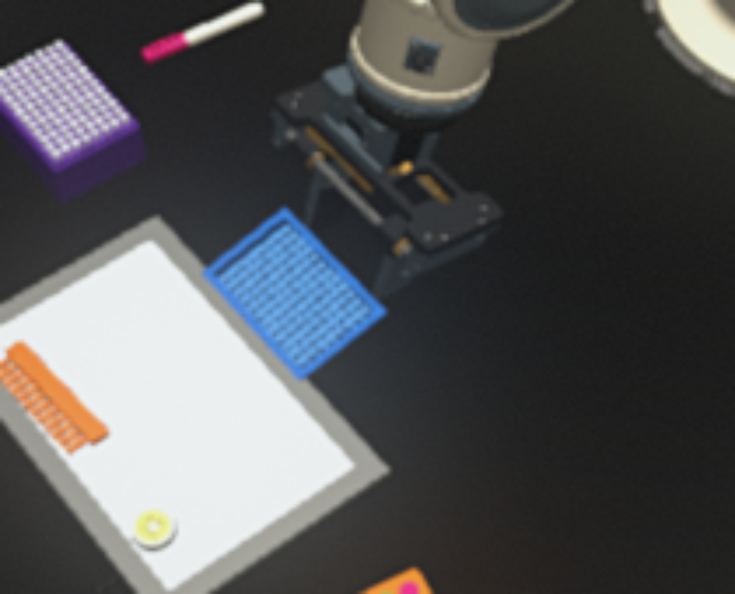

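The rear edge rises with the finger and the plate hinges at the pad edge, at φ≈0.3 now. I compute the hinge arc for the next rows.

```bash
cat >> h.py <<'E'
def rear(ph):
    c,s,t=np.cos(ph),np.sin(ph),np.tan(ph)
    sl=min(5*t,11.9)
    Ix=5*t*s if 5*t<11.9 else 5*np.tan(1.173)*np.sin(1.173)
    Iz=max(8+5*s,11.9*max(0,1-ph/.35)+ (8+5*s)*min(1,ph/.35))
    return np.array([Ix-80.5*c,Iz+80.5*s])
def path(phs,ths,off=(0.7,-2.7),b=0,C0=None):
    # TCP pad x,z for tip front corner C at rear+off (rotated with tilt change)
    T=[]
    for i,(ph,th) in enumerate(zip(phs,ths)):
        C=rear(ph)+np.array(off)
        if i==0 and C0 is not None: C=np.array(C0)
        d=np.array([np.sin(th),-np.cos(th)]);f=np.array([np.cos(th),np.sin(th)])
        T.append(C-191*d-16*f)
    for i in range(len(T)-1):
        D=T[i+1]-T[i]; th=ths[i]
        print('xyz [%.1f,0,%.1f] roty %.3f  phi %.2f'%(-(D[0]*np.cos(th)+D[1]*np.sin(th)),D[0]*np.sin(th)-D[1]*np.cos(th),-(ths[i+1]-th),phs[i+1]))
E
python3 -c "
from h import *
phs=np.linspace(.31,.8,8);path(phs,[.248]*8,C0=(-76,29.8))
print([rear(p).round(1).tolist() for p in phs])"
```

```text
xyz [-4.4,0,-6.3] roty -0.000  phi 0.38
xyz [-3.8,0,-4.7] roty -0.000  phi 0.45
xyz [-4.2,0,-4.4] roty -0.000  phi 0.52
xyz [-4.6,0,-4.1] roty -0.000  phi 0.59
xyz [-4.9,0,-3.8] roty -0.000  phi 0.66
xyz [-5.2,0,-3.4] roty -0.000  phi 0.73
xyz [-5.5,0,-3.1] roty -0.000  phi 0.80
[[-76.2, 34.4], [-74.0, 39.7], [-71.4, 45.2], [-68.4, 50.5], [-65.0, 55.6], [-61.2, 60.4], [-57.0, 65.0], [-52.4, 69.3]]
```

step_arm([
  {"xyz": [-4.0, 0, -5.8], "delta_rot": [0, 0, 0], "fingers": 0.2},
  {"xyz": [-3.8, 0, -4.7], "delta_rot": [0, 0, 0], "fingers": 0.2},
  {"xyz": [-4.2, 0, -4.4], "delta_rot": [0, 0, 0], "fingers": 0.2},
  {"xyz": [-4.6, 0, -4.1], "delta_rot": [0, 0, 0], "fingers": 0.2},
  {"xyz": [-4.9, 0, -3.8], "delta_rot": [0, 0, 0], "fingers": 0.2},
  {"xyz": [0, 0, 0], "delta_rot": [0, 0, 0], "fingers": 0.2},
  {"xyz": [0, 0, 0], "delta_rot": [0, 0, 0], "fingers": 0.2},
  {"xyz": [0, 0, 0], "delta_rot": [0, 0, 0], "fingers": 0.2},
])

```text
time: 9.55
eef_pos: [479.3, -35.8, 238.4]
tool_rot: [3.142, 0.249, 3.069]
contact_force: [0.4, 0.3, -1.1]
opening: 73.0
```

```bash
python3 -c "
from h import *
padf()
p=snap('scene','s7.png');cv2.imwrite('pics/s7.png',cv2.resize(p['frame'][120:300,180:390],None,fx=3.5,fy=3.3)[:,:,::-1])
p=snap('wrist','w7.png')
"
```

```text
t 9.55 TCP pad [-122.9  -10.9  238.4] th 0.249 yawerr -3.140  tipfront [-60.2 -10.8  57.2] tiprear z 49.3 F [ 0.4  0.3 -1.1] open 73.0
```

View pics/s7.png

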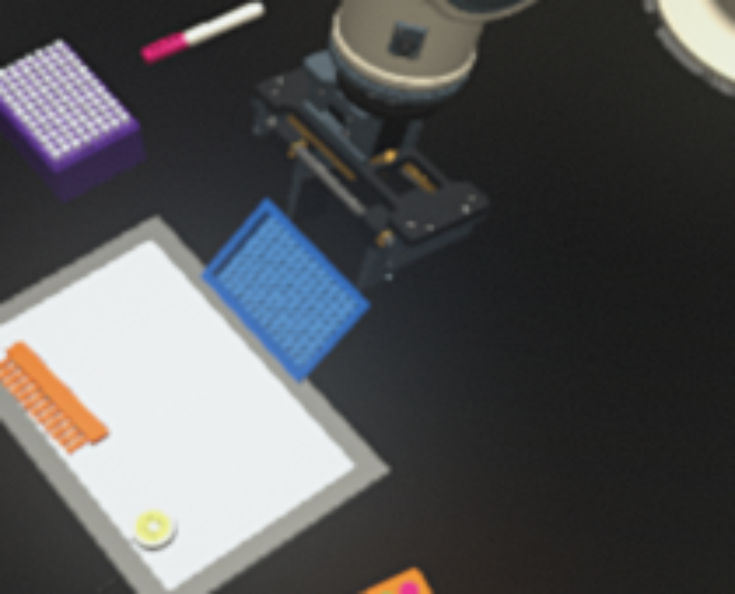

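View pics/w7.png

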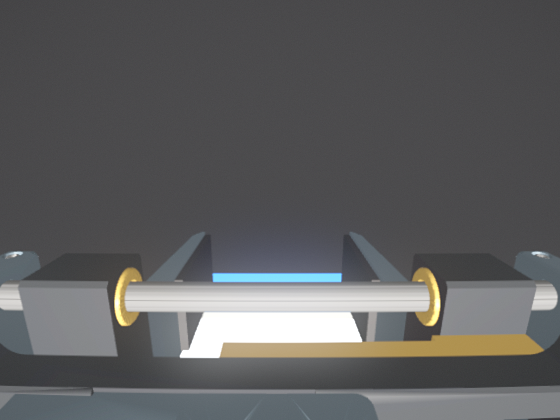

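```bash
cat >> h.py <<'E'
def rear(ph):
    c,s,t=np.cos(ph),np.sin(ph),np.tan(ph)
    if ph<1.17:
        return np.array([5*t*s-80.5*c, 8+5*s+80.5*s])
    return np.array([12.9-85.5*c,8+85.5*s])
def path(phs,ths,o=2.8):
    T=[]
    for ph,th in zip(phs,ths):
        d=np.array([np.sin(th),-np.cos(th)]);f=np.array([np.cos(th),np.sin(th)])
        C=rear(ph)+o*d; T.append(C-191*d-16*f); print(round(ph,2),round(th,2),'C',C.round(1),'TCP',T[-1].round(1))
    for i in range(len(T)-1):
        D=T[i+1]-T[i]; th=ths[i]
        print('xyz [%.1f,0,%.1f] roty %.3f  phi %.2f'%(-(D[0]*np.cos(th)+D[1]*np.sin(th)),D[0]*np.sin(th)-D[1]*np.cos(th),-(ths[i+1]-th),phs[i+1]))
E
python3 -c "
from h import *
path(np.linspace(.66,1.17,7),[.249]*7)"
```

```text
0.66 0.25 C [-60.5  57.7] TCP [-123.1  238.9]
0.74 0.25 C [-55.4  63.3] TCP [-117.9  244.4]
0.83 0.25 C [-49.6  68.4] TCP [-112.2  249.5]
0.92 0.25 C [-43.2  73.1] TCP [-105.8  254.2]
1.0 0.25 C [-36.3  77.2] TCP [-98.8 258.4]
1.08 0.25 C [-28.5  80.9] TCP [-91.1 262.1]
1.17 0.25 C [-19.8  84. ] TCP [-82.3 265.2]
xyz [-6.4,0,-4.1] roty -0.000  phi 0.74
xyz [-6.8,0,-3.6] roty -0.000  phi 0.83
xyz [-7.3,0,-3.0] roty -0.000  phi 0.92
xyz [-7.8,0,-2.3] roty -0.000  phi 1.00
xyz [-8.4,0,-1.6] roty -0.000  phi 1.08
xyz [-9.3,0,-0.9] roty -0.000  phi 1.17
```

step_arm([
  {"xyz": [-6.2, 0, -3.8], "delta_rot": [0, 0, 0], "fingers": 0.2},
  {"xyz": [-6.8, 0, -3.6], "delta_rot": [0, 0, 0], "fingers": 0.2},
  {"xyz": [-7.2, 0, -3.0], "delta_rot": [0, 0, 0], "fingers": 0.2},
  {"xyz": [-7.5, 0, -2.3], "delta_rot": [0, 0, 0], "fingers": 0.2},
  {"xyz": [-7.8, 0, -1.6], "delta_rot": [0, 0, 0], "fingers": 0.2},
  {"xyz": [0, 0, 0], "delta_rot": [0, 0, 0], "fingers": 0.2},
  {"xyz": [0, 0, 0], "delta_rot": [0, 0, 0], "fingers": 0.2},
  {"xyz": [0, 0, 0], "delta_rot": [0, 0, 0], "fingers": 0.2},
])

```text
time: 10.32
eef_pos: [509.8, -38.0, 260.8]
tool_rot: [3.141, 0.248, 3.07]
contact_force: [-0.2, -0.3, -0.2]
opening: 72.9
```

```bash
python3 -c "
from h import *
padf()
p=snap('scene','s8.png');cv2.imwrite('pics/s8.png',cv2.resize(p['frame'][120:300,180:390],None,fx=3.5,fy=3.3)[:,:,::-1])
print(sense()['joint_pos'].round(2))
for ph in (.8,.95,1.1,1.25):
  for y in (-74,54):
    r=rear(ph)+2.5*np.array([np.sin(ph),np.cos(ph)]); W=Ro.from_euler('z',PY).apply([r[0],y,r[1]])+O
    print(ph,((proj(p,W)-[180,120])*[3.5,3.3]).round(0))
"
```

```text
t 10.32 TCP pad [-92.2 -10.8 260.8] th 0.248 yawerr -3.140  tipfront [-29.8 -10.7  79.6] tiprear z 71.8 F [-0.2 -0.3 -0.2] open 72.9
[-0.2   0.51  1.88  0.07  0.51 -1.75]
0.8 [259. 199.]
0.8 [363. 307.]
0.95 [246. 200.]
0.95 [351. 309.]
1.1 [231. 204.]
1.1 [336. 315.]
1.25 [216. 210.]
1.25 [320. 321.]
```

View pics/s8.png

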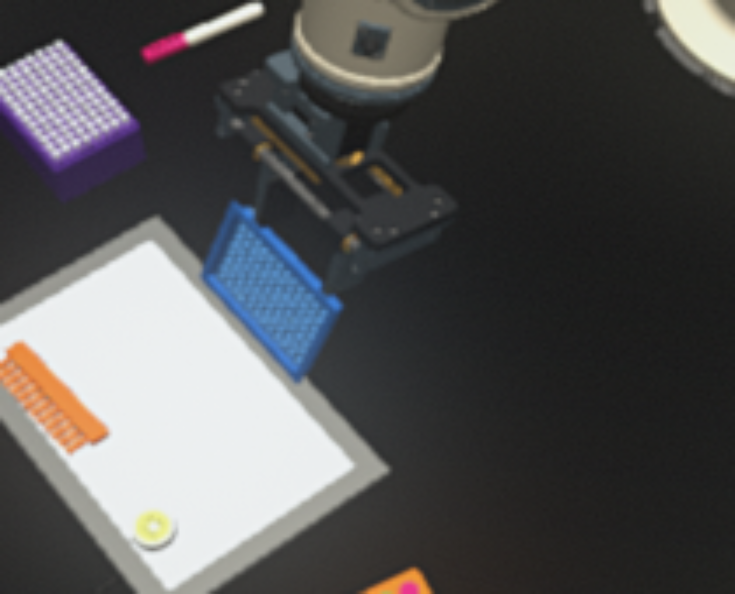

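```bash
python3 -c "
import h
from h import *
def rear(ph):
    c,s=np.cos(ph),np.sin(ph); e=2.5*max(0,-c)
    return np.array([11.8-85.5*c,8+85.5*s+e])
h.rear=rear
phs=np.r_[1.055,1.15,1.25,1.35,1.45,1.55,1.65,1.75,1.85,1.95,2.05]
h.path(phs,[min(.248,1.45-p) for p in phs],2.8)"
```

```text
1.06 0.25 C [-29.7  79.7] TCP [-92.1 260.9]
1.15 0.25 C [-22.4  83.3] TCP [-84.8 264.6]
1.25 0.2 C [-14.6  86.4] TCP [-68.2 270.4]
1.35 0.1 C [-6.6 88.6] TCP [-41.6 277.1]
1.45 0.0 C [ 1.5 90.1] TCP [-14.5 281.1]
1.55 -0.1 C [ 9.7 90.7] TCP [ 12.9 282.3]
1.65 -0.2 C [18.  90.7] TCP [ 40.3 281.1]
1.75 -0.3 C [26.2 89.9] TCP [ 67.4 277.1]
1.85 -0.4 C [34.3 88.3] TCP [ 93.9 270.5]
1.95 -0.5 C [42.1 85.9] TCP [119.6 261.2]
2.05 -0.6 C [49.6 82.7] TCP [144.3 249.4]
xyz [-7.9,0,-1.8] roty -0.000  phi 1.15
xyz [-17.5,0,-1.6] roty 0.048  phi 1.25
xyz [-27.4,0,-1.3] roty 0.100  phi 1.35
xyz [-27.4,0,-1.3] roty 0.100  phi 1.45
xyz [-27.4,0,-1.3] roty 0.100  phi 1.55
xyz [-27.4,0,-1.5] roty 0.100  phi 1.65
xyz [-27.3,0,-1.5] roty 0.100  phi 1.75
xyz [-27.3,0,-1.5] roty 0.100  phi 1.85
xyz [-27.3,0,-1.5] roty 0.100  phi 1.95
xyz [-27.3,0,-1.5] roty 0.100  phi 2.05
```

step_arm([
  {"xyz": [-7.9, 0, -1.8], "delta_rot": [0, 0, 0], "fingers": 0.2},
  {"xyz": [-8.8, 0, -0.8], "delta_rot": [0, 0.024, 0], "fingers": 0.2},
  {"xyz": [-8.8, 0, -0.6], "delta_rot": [0, 0.024, 0], "fingers": 0.2},
  {"xyz": [-13.7, 0, -0.8], "delta_rot": [0, 0.05, 0], "fingers": 0.2},
  {"xyz": [-13.7, 0, -0.6], "delta_rot": [0, 0.05, 0], "fingers": 0.2},
  {"xyz": [-13.7, 0, -0.7], "delta_rot": [0, 0.05, 0], "fingers": 0.2},
  {"xyz": [-13.7, 0, -0.6], "delta_rot": [0, 0.05, 0], "fingers": 0.2},
  {"xyz": [0, 0, 0], "delta_rot": [0, 0, 0], "fingers": 0.2},
])

```text
time: 11.03
eef_pos: [590.4, -44.0, 280.2]
tool_rot: [-3.141, 0.001, 3.069]
contact_force: [-0.6, 0.2, 0.2]
opening: 72.9
```

```bash
python3 -c "
from h import *
padf()
p=snap('scene','s9.png');cv2.imwrite('pics/s9.png',cv2.resize(p['frame'][120:300,180:390],None,fx=3.5,fy=3.3)[:,:,::-1])
print(sense()['joint_pos'].round(2))
"
```

```text
t 11.03 TCP pad [-11.4 -10.9 280.2] th 0.001 yawerr -3.140  tipfront [  4.8 -10.9  89.2] tiprear z 89.2 F [-0.6  0.2  0.2] open 72.9
[-0.18  0.59  1.57  0.    0.98 -1.67]
```

View pics/s9.png

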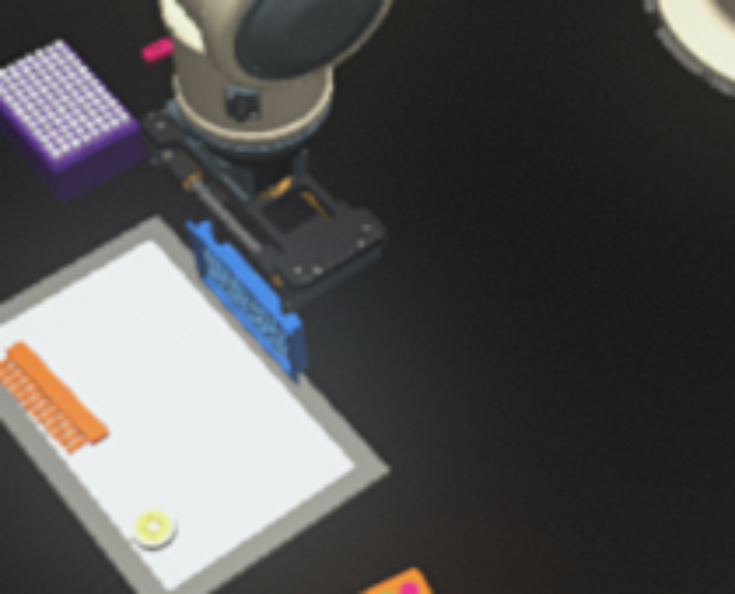

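step_arm([
  {"xyz": [-13.7, 0, -1.2], "delta_rot": [0, 0.05, 0], "fingers": 0.2},
  {"xyz": [-13.7, 0, -0.8], "delta_rot": [0, 0.05, 0], "fingers": 0.2},
  {"xyz": [-13.7, 0, -0.7], "delta_rot": [0, 0.05, 0], "fingers": 0.2},
  {"xyz": [-13.7, 0, -0.7], "delta_rot": [0, 0.05, 0], "fingers": 0.2},
  {"xyz": [-13.7, 0, -0.7], "delta_rot": [0, 0.05, 0], "fingers": 0.2},
  {"xyz": [-13.7, 0, -0.7], "delta_rot": [0, 0.05, 0], "fingers": 0.2},
  {"xyz": [-13.7, 0, -0.7], "delta_rot": [0, 0.05, 0], "fingers": 0.2},
  {"xyz": [0, 0, 0], "delta_rot": [0, 0, 0], "fingers": 0.2},
])

```text
time: 11.75
eef_pos: [684.0, -50.7, 270.5]
tool_rot: [3.141, -0.349, 3.07]
contact_force: [2.7, 0.2, 11.0]
opening: 73.2
```

```bash
python3 -c "
from h import *
padf()
p=snap('scene','s10.png');cv2.imwrite('pics/s10.png',cv2.resize(p['frame'][120:300,180:390],None,fx=3.5,fy=3.3)[:,:,::-1])
print(sense()['joint_pos'].round(2))
"
```

```text
t 11.75 TCP pad [ 82.4 -10.6 270.5] th -0.349 yawerr -3.140  tipfront [ 32.1 -10.6  85.5] tiprear z 96.5 F [ 2.7  0.4 11. ] open 73.2
[-0.15  0.79  1.16 -0.03  1.54 -1.65]
```

View pics/s10.png

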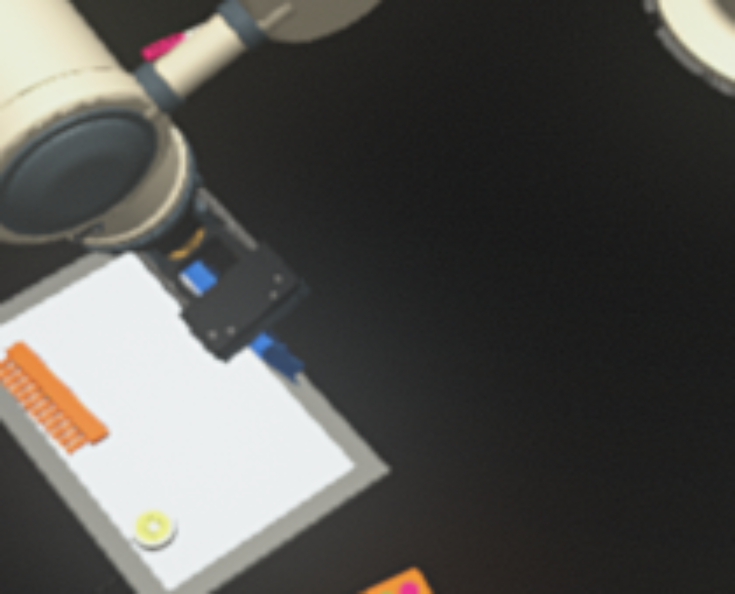

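step_arm([
  {"xyz": [0.5, 0, -1.4], "delta_rot": [0, 0, 0], "fingers": 0.2},
  {"xyz": [0.5, 0, -1.4], "delta_rot": [0, 0, 0], "fingers": 0.2},
  {"xyz": [-3.8, 0, -1.8], "delta_rot": [0, 0, 0], "fingers": 0.2},
  {"xyz": [-3.8, 0, -1.4], "delta_rot": [0, 0, 0], "fingers": 0.2},
  {"xyz": [-3.8, 0, -1.4], "delta_rot": [0, 0, 0], "fingers": 0.2},
  {"xyz": [0, 0, 0], "delta_rot": [0, 0, 0], "fingers": 0.2},
  {"xyz": [0, 0, 0], "delta_rot": [0, 0, 0], "fingers": 0.2},
  {"xyz": [0, 0, 0], "delta_rot": [0, 0, 0], "fingers": 0.2},
])

```text
time: 12.47
eef_pos: [694.8, -51.4, 274.2]
tool_rot: [3.142, -0.349, 3.069]
contact_force: [-0.1, 0.0, -0.6]
opening: 72.8
```

```bash
python3 -c "
from h import *
padf()
p=snap('scene','s11.png');cv2.imwrite('pics/s11.png',cv2.resize(p['frame'][120:300,180:390],None,fx=3.5,fy=3.3)[:,:,::-1])
p=snap('wrist','w11.png')
"
```

```text
t 12.47 TCP pad [ 93.3 -10.6 274.2] th -0.349 yawerr -3.140  tipfront [ 43.  -10.6  89.3] tiprear z 100.2 F [-0.1  0.  -0.6] open 72.8
```

View pics/s11.png

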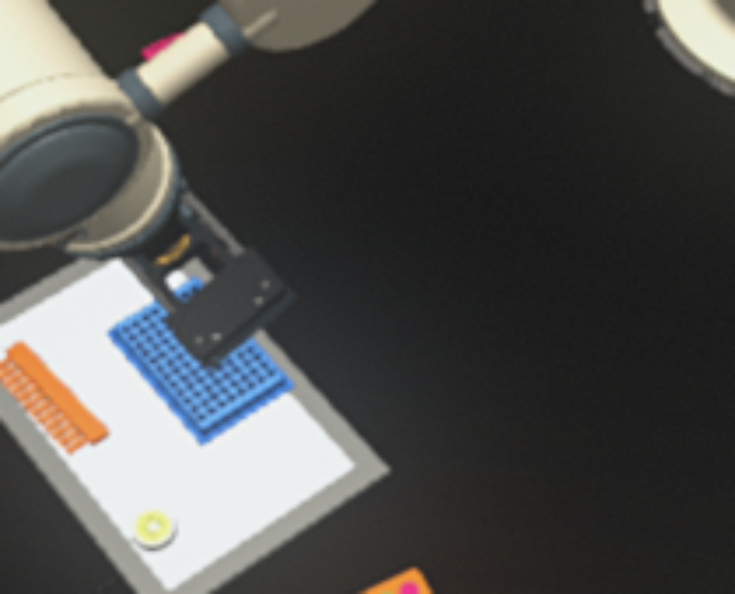

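View pics/w11.png

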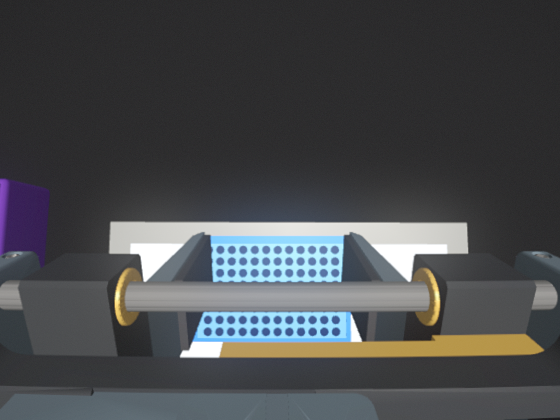

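The plate has flipped on to the pad with its wells up, lying square. I lift clear and measure its near edge.

step_arm([
  {"xyz": [8, 0, -10], "delta_rot": [0, -0.058, 0], "fingers": 0.2},
  {"xyz": [18, 0, -8], "delta_rot": [0, -0.058, 0], "fingers": 0.2},
  {"xyz": [28, 0, 0], "delta_rot": [0, -0.058, 0], "fingers": 0.2},
  {"xyz": [28, 0, 0], "delta_rot": [0, -0.058, 0], "fingers": 0.2},
  {"xyz": [28, 0, 0], "delta_rot": [0, -0.058, 0], "fingers": 0.2},
  {"xyz": [28, 0, 0], "delta_rot": [0, -0.058, 0], "fingers": 0.2},
  {"xyz": [28, 0, 0], "delta_rot": [0, 0, 0], "fingers": 0.2},
  {"xyz": [28, 0, 0], "delta_rot": [0, 0, 0], "fingers": 0.2},
])

```text
time: 13.23
eef_pos: [507.9, -37.8, 316.1]
tool_rot: [-3.142, 0.0, 3.069]
contact_force: [0.4, -0.6, 0.5]
opening: 73.0
```

```bash
python3 -c "
from h import *
padf()
p=snap('wrist','w12.png')
p=snap('scene','s12.png');cv2.imwrite('pics/s12.png',cv2.resize(p['frame'][160:315,155:325],None,fx=4.5,fy=3.8,interpolation=2)[:,:,::-1])
p=snap('top','t12.png');cv2.imwrite('pics/t12.png',cv2.resize(p['frame'][95:255,220:360],None,fx=5,fy=3.75,interpolation=2)[:,:,::-1])
"
```

```text
t 13.23 TCP pad [-94.1 -10.8 316.1] th 0.000 yawerr -3.140  tipfront [-78.1 -10.8 125.1] tiprear z 125.1 F [ 0.5 -0.6  0.5] open 73.0
```

View pics/s12.png

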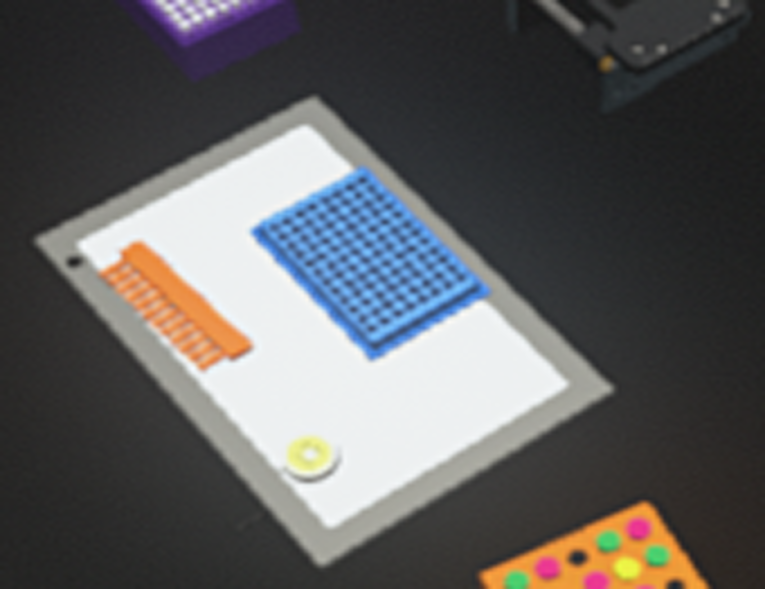

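View pics/t12.png

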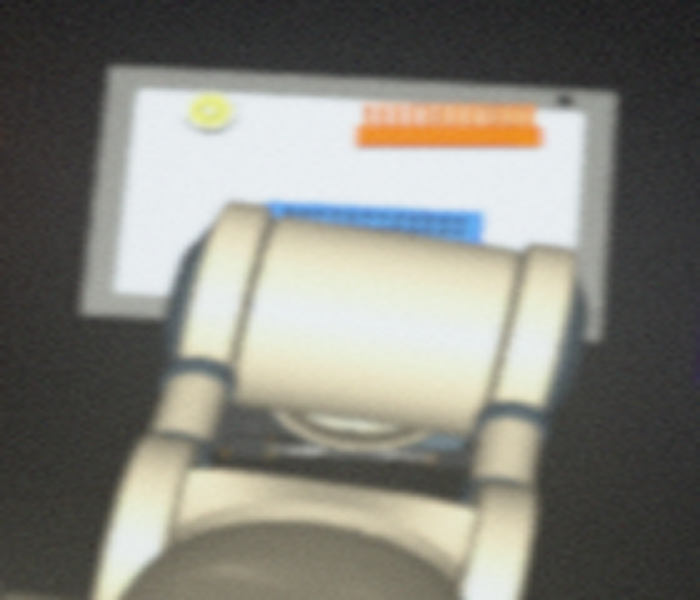

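View pics/w12.png

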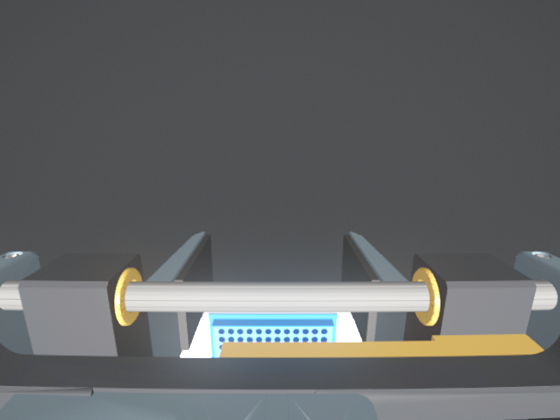

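```bash
python3 -c "
from h import *
s=optics.read_camera('scene')
S=lambda u:(155+(u[0]+.5)/4.5-.5,160+(u[1]+.5)/3.8-.5)
for u,z in [((251,231),9),((373,360),9),((491,292),9),((568,383),8),((305,124),8),((612,388),8)]:
  print(u,Ro.from_euler('z',-PY).apply(at(s,S(u),z)-O).round(1))
w=optics.read_camera('wrist')
for u in [(209,237),(350,237)]: pass
"
```

```text
(251, 231) [ 95.7 -76.2   9. ]
(373, 360) [96.1 50.1  9. ]
(491, 292) [12.  49.8  9. ]
(568, 383) [ 18.4 131.1   8. ]
(305, 124) [  19.5 -131.9    8. ]
(612, 388) [  1.  149.3   8. ]
```

step_arm([
  {"xyz": [-12, 0, 19], "delta_rot": [0, 0, 0], "fingers": 0.2},
  {"xyz": [-12, 0, 19], "delta_rot": [0, 0, 0], "fingers": 0.2},
  {"xyz": [-12, 0, 19], "delta_rot": [0, 0, 0], "fingers": 0.2},
  {"xyz": [-12, 0, 19], "delta_rot": [0, 0, 0], "fingers": 0.2},
  {"xyz": [-12, 0, 18], "delta_rot": [0, 0, 0], "fingers": 0.2},
  {"xyz": [-12, 0, 17], "delta_rot": [0, 0, 0], "fingers": 0.2},
  {"xyz": [0, 0, 0], "delta_rot": [0, 0, 0], "fingers": 0.2},
  {"xyz": [0, 0, 0], "delta_rot": [0, 0, 0], "fingers": 0.2},
])

```text
time: 14.15
eef_pos: [582.0, -43.2, 203.8]
tool_rot: [3.141, -0.002, 3.07]
contact_force: [-0.2, -0.1, 0.1]
opening: 72.7
```

```bash
python3 -c "
from h import *
padf()"
```

```text
t 14.15 TCP pad [-19.9 -10.7 203.8] th -0.002 yawerr -3.140  tipfront [ -4.3 -10.7  12.7] tiprear z 12.8 F [-0.2 -0.1  0.1] open 72.7
```

step_arm([
  {"xyz": [-7, 0, 0], "delta_rot": [0, 0, 0], "fingers": 0.2},
  {"xyz": [-7, 0, 0], "delta_rot": [0, 0, 0], "fingers": 0.2},
  {"xyz": [-6, 0, 0], "delta_rot": [0, 0, 0], "fingers": 0.2},
  {"xyz": [-5, 0, 0], "delta_rot": [0, 0, 0], "fingers": 0.2},
  {"xyz": [-4, 0, 0], "delta_rot": [0, 0, 0], "fingers": 0.2},
  {"xyz": [-4, 0, 0], "delta_rot": [0, 0, 0], "fingers": 0.2},
  {"xyz": [-3, 0, 0], "delta_rot": [0, 0, 0], "fingers": 0.2},
  {"xyz": [-2, 0, 0], "delta_rot": [0, 0, 0], "fingers": 0.2},
])

```text
time: 14.82
eef_pos: [619.7, -46.0, 204.6]
tool_rot: [3.142, -0.001, 3.069]
contact_force: [-1.6, -0.4, 0.6]
opening: 73.1
```

```bash
python3 -c "
from h import *
padf()"
```

```text
t 14.82 TCP pad [ 17.9 -10.7 204.6] th -0.001 yawerr -3.140  tipfront [ 33.8 -10.6  13.6] tiprear z 13.6 F [-1.6 -0.5  0.6] open 73.1
```

step_arm([
  {"xyz": [6, 0, 0], "delta_rot": [0, 0, 0], "fingers": 0.2},
  {"xyz": [14, 0, -4], "delta_rot": [0, 0, 0], "fingers": 0.2},
  {"xyz": [20, 0, -14], "delta_rot": [0, 0, 0], "fingers": 0.2},
  {"xyz": [25, 0, -20], "delta_rot": [0, 0, 0], "fingers": 0.2},
  {"xyz": [25, 0, -20], "delta_rot": [0, 0, 0], "fingers": 0.2},
  {"xyz": [30, 0, -20], "delta_rot": [0, 0, 0], "fingers": 0.2},
  {"xyz": [30, 0, -20], "delta_rot": [0, 0, 0], "fingers": 0.2},
  {"xyz": [30, 0, -20], "delta_rot": [0, 0, 0], "fingers": 0.2},
])

```text
time: 15.48
eef_pos: [437.8, -32.7, 323.3]
tool_rot: [3.141, -0.002, 3.069]
contact_force: [0.2, -1.0, 0.5]
opening: 73.2
```

```bash
python3 -c "
from h import *
padf()
p=snap('scene','s13.png');cv2.imwrite('pics/s13.png',cv2.resize(p['frame'][160:315,155:325],None,fx=4.5,fy=3.8,interpolation=2)[:,:,::-1])
p=snap('top','t13.png');cv2.imwrite('pics/t13.png',cv2.resize(p['frame'][95:255,220:360],None,fx=5,fy=3.75,interpolation=2)[:,:,::-1])
"
```

```text
t 15.48 TCP pad [-164.5  -10.9  323.3] th -0.002 yawerr -3.140  tipfront [-148.8  -10.8  132.3] tiprear z 132.3 F [ 0.3 -1.   0.5] open 73.2
```

View pics/s13.png

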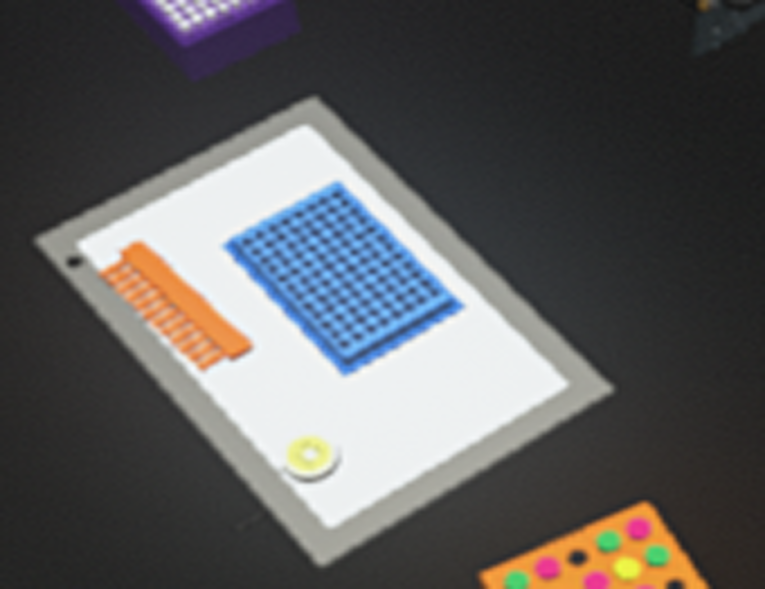

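View pics/t13.png

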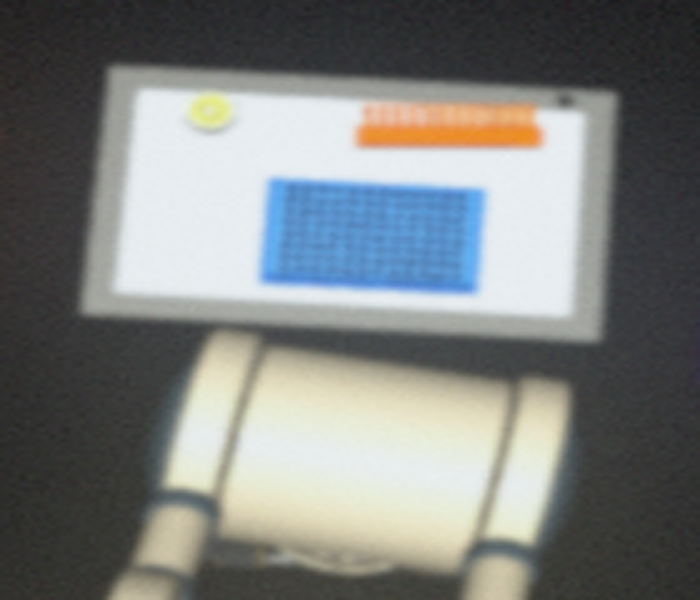

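Both views show the whole plate inside the white panel. Near flange edge in the top view: (260,284)–(478,293), clear of the frame. I make a numeric check, then hand in.

```bash
python3 -c "
from h import *
s=optics.read_camera('scene');t=optics.read_camera('top')
S=lambda u:(155+(u[0]+.5)/4.5-.5,160+(u[1]+.5)/3.8-.5);T=lambda u:(220+(u[0]+.5)/5-.5,95+(u[1]+.5)/3.75-.5)
f=lambda X:Ro.from_euler('z',-PY).apply(X-O).round(1)
for u in [(224,244),(346,375),(464,305)]: print('scene',f(at(s,S(u),9)))
for u in [(268,178),(486,188),(479,293),(259,284)]: print('top',f(at(t,T(u),10)))
print(manip.job_done())"
```

```text
scene [114.1 -77.2   9. ]
scene [114.5  49.8   9. ]
scene [30.4 48.3  9. ]
top [114.7  49.5  10. ]
top [115.9 -78.   10. ]
top [ 31.9 -78.7  10. ]
top [29.9 48.6 10. ]
the job is handed in; nothing more can be done
None
```

The plate now lies wells up on the lit panel, and the job is handed in at about 15.5 s of the 54 s allowed. No verdict was reported.

**What I did:** I pushed the plate square against the pad's near edge with both fingertips. I raised its rear flange along the hinge arc until it tipped over on to the pad, then pushed it about 18 mm further by the well block. The fingers never closed on it.

**Last checks:**
- **Position:** the scene and top views put the corners at pad x of about 30–116 mm and y of about -79 to +50 mm. They must lie within 16–184 mm and ±134 mm. The two views agree to about 2 mm.
- **Other things:** the comb and bubble level look unmoved. I did not measure the rest of the bench again; nothing in the pictures looked disturbed.
- **Robot:** clear of everything, with the fingertips about 130 mm above the bench.
- **Not measured directly:** that the plate lies flat. I judged that from its outline only.

**Hitches:**
- On the first lowering a wrist joint reached its limit, so I came down with less tilt.
- Near the end of the flip the fingertips pressed on the side of the well block with about 11 N. Raising them slightly let the plate fall over as intended.

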